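# Find the lopsided fan rotor on a knife edge

## Task

One of these two fan rotors makes the fan shake. Take them one at a time: set the hub's slot across the upturned edge of the bench scraper, let go and watch whether the rotor rests level or drops a wing, and put it away before taking the other: the level one flat on the grey mat with both wings on it, the lopsided one lying in the bottom of the cardboard carton. Do not disturb the bento box, spoon rest, skewer cup or rice cup.

Things in the scene. Friction and masses are not known exactly. Their poses are not given: they have to be found in the camera images.
- rotor_a: Mint-green two-wing table-fan rotor, 196 mm long, about 90 g, flat on the cart at first. Origin: centre of the hub's underside; z up the hub axis, x along the wings, y along the hub's cross slot; the same when turned half round. Wings 60 mm wide, thin, pitched 12 deg, 2 to 17 mm above the origin. Looks and weighs like rotor_b: one of the two, not told which, has one wing heavier.
- rotor_b: Mint-green two-wing table-fan rotor, 196 mm long, about 90 g, flat on the cart at first. Origin: centre of the hub's underside; z up the hub axis, x along the wings, y along the hub's cross slot; the same when turned half round. Wings 60 mm wide, thin, pitched 12 deg, 2 to 17 mm above the origin. Looks and weighs like rotor_a: one of the two, not told which, has one wing heavier.
- rotor_a_cap (a point): Centre of the solid upper part of the hub, 38 mm above the origin: round, 46 mm in diameter, 27 to 48 mm above the origin. Grip it here from above with the fingers at +y and -y, clear of the wings; on the edge, fingertips lower than 27 mm above the origin would strike the blade.
- rotor_a_slot (a point): Middle of the slot's roof, 26 mm above the origin. The slot runs through the hub along y, open below, 21 mm wide; its vee roof centres itself on the edge. Let go there, the even rotor hangs level within about 3 deg; the lopsided one drops its heavy wing and hangs tilted 15 to 22 deg, turned about y. Both settle within a second.
- rotor_b_cap (a point): Centre of the solid upper part of the hub, 38 mm above the origin: round, 46 mm in diameter, 27 to 48 mm above the origin. Grip it here from above with the fingers at +y and -y, clear of the wings; on the edge, fingertips lower than 27 mm above the origin would strike the blade.
- rotor_b_slot (a point): Middle of the slot's roof, 26 mm above the origin. The slot runs through the hub along y, open below, 21 mm wide; its vee roof centres itself on the edge. Let go there, the even rotor hangs level within about 3 deg; the lopsided one drops its heavy wing and hangs tilted 15 to 22 deg, turned about y. Both settle within a second.
- rotor_a_wing1 (a point): Point near the end of the +x wing of rotor_a: 90 mm from the hub axis along +x, 9 mm above the origin.
- rotor_a_wing2 (a point): Point near the end of the -x wing of rotor_a: 90 mm from the hub axis along -x, 9 mm above the origin.
- rotor_b_wing1 (a point): Point near the end of the +x wing of rotor_b: 90 mm from the hub axis along +x, 9 mm above the origin.
- rotor_b_wing2 (a point): Point near the end of the -x wing of rotor_b: 90 mm from the hub axis along -x, 9 mm above the origin.
- scraper: Steel bench scraper stood upside down on its broad wooden handle, edge up: it is the knife edge, and it stands fixed. Origin at the centre of the underside; y runs along the edge, x across it. Handle 36 (x) by 125 (y) by 22 mm high; steel blade 110 mm long, 2.4 mm thick, smooth and slippery, its rounded edge 80 mm above the cart top.
- edge (a point): Middle of the scraper's upturned edge, 80 mm above the cart top. A rotor hanging on the edge has its hub origin about 26 mm lower than this, its wings square to the blade.
- mat: Grey ribbed drying mat, 250 (x) by 140 (y) by 4 mm thick, fixed. Origin at the centre of its underside.
- carton: Open, shallow brown cardboard carton, 250 (x) by 140 (y) by 45 mm high outside, walls and floor 4 mm, fixed. Origin at the centre of its underside.
- bento: Navy bento box with clasps, 108 (x) by 182 (y) by 57 mm high. Origin under its centre. Bystander.
- spoon_rest: White ceramic spoon rest, about 127 (x) by 88 (y) by 14 mm high. Origin on its underside, near the middle. Bystander.
- skewer_cup: Bamboo cup 72 mm in diameter and 90 mm high, full of skewers that stand up to 185 mm. Origin under its centre. Bystander.
- rice_cup: Clear plastic rice measuring cup, 68 mm in diameter, 62 mm high, with a handle tab to +y reaching 86 mm from its axis. Origin under its centre. Bystander.
There are look-alikes about, which are no part of the job. Leave any orange look-alike of the rotor_a alone.

How it is judged:
By the outcome, as a careful person would: the job done as asked, in the order asked, and still so for the second after the job is handed in, with the robot touching nothing.
It also fails if it takes over 72 s, if anything falls off the work surface, if the arm or the gripper's body presses on something with over 40 N, if the wrist force passes 120 N, or if a joint passes its speed limit or range.

## Robot

A 6-joint arm with a two-finger parallel gripper is mounted at the origin on the work surface. World frame = base frame: x ahead of the robot, y to its left, z up, the work surface at z = 0. Lengths are in m, angles in rad, forces in N, time in s.
With the tool pointing down it reaches from about 0.3 to 0.875 m from the base axis. Payload 6.4 kg.
Tool frame: the origin (TCP) lies midway between the tips of the shut fingers; the grasp point (between the pads) lies 19 mm behind it; z points along the fingers, y is the line along which they close (so a half turn about z gives the same grasp; the last joint's range is limited). The gripper opens to 85 mm and grips with 20 to 120 N. Pads are 22 mm wide; open, the fingers measure 114 mm over their backs; the gripper's body (76 mm by 85 mm) begins 54 mm behind the grasp point. The pads swing forward as they close: fully open they stand 13 mm farther back than shut.
Start: joints at [0.911, 0.181, 1.607, -0, 1.354, -0.206], TCP at [0.252, 0.517, 0.231] pointing down, gripper open.
Joint ranges: [-2.99, 2.99], [-0.89, 2.07], [0.3, 2.58], [-1.14, 4.28], [0, 2.63], [-3.12, 3.12]. Speed limits (rad/s): [2.57, 2.57, 3.01, 3.14, 3.14, 3.14].

## Interface

Orientations are given as a unit quaternion [w, x, y, z].
In Python, from bench import status, camera, ctrl gives the robot as it stands. The module is installed in compiled form; this text tells all that it offers.
- The arm moves only by the shell command python3 -m handwheel 'ROWS'. ROWS is JSON, a list that holds one entry, the list of rows, each a list of 7 numbers: the opening, from -1 (shut) to 1 (fully open), then the shift along the tool's x, y, z in cm, then the turn, a rotation vector about the tool's x, y, z in degrees. A call has 1 to 10 rows; each row is the pose to reach, as a shift and turn from the pose commanded when the call began, along the tool's axes at that moment; what a row does not reach only later rows make up. A row lasts 1/8 s, in which the tool goes at most 62.5 mm and 10.7 degrees, less where a joint would pass 70% of its speed; a pose out of reach is approached as far as the arm can. A call with a gripper value outside its range is refused whole. The fingers move at their own pace and stop on an object; the grip force is fixed at half the most. Time passes only in rows, so rows that repeat a pose let the fingers close. It gives the time, the measured TCP pose, the force, the opening and the grip force at its end, in the units of the state.
- status.get_obs(): the state, without advancing time (a new reading comes with each control period).
- camera(name): name is "scene" or "top"; returns a dict with "frame" (384x512x3 uint8, blue, green, red), "depth" (384x512 float32, m along the optical axis (not along the pixel's ray), 0 where there is no reading), "fx", "fy", "cx", "cy" (pixels), "dist" ([k1, k2, p1, p2, k3] as OpenCV has them; the pictures are not rectified), "extrinsics" (4x4, takes a point from camera to world coordinates). Camera axes: x right, y down, z forward; pixel columns grow to the right and rows downward; lengths in m; the calibration is good to about 2 mm. A picture is of the moment at which its call begins.
- ctrl.hand_in(): hands the job in; it is judged then, once.
The state is a dict: "time_s": time; "q": joint angles; "dq": joint speeds; "joint_efforts": joint torques, N m; "eef_pos": TCP position; "eef_rot": TCP orientation; "wrist_force": force on the tool from outside, world axes, zero at the start; "torque": the same for the moment, N m; "opening": opening from 0.0 (shut) to 1.0 (fully open); "grasp_force": force on a finger pad.
Only numpy, scipy, OpenCV 4.12 (cv2) and the standard library are available. Lean on these libraries where they do the work, as an engineer would, in place of code of your own. Each camera call takes 0.05 s, during which the arm holds its last target. There are 200 camera calls.

## Working session

There is one attempt and no reset: what is moved stays moved. The work goes in short steps, Python scripts to look and compute and a shell command to move; the robot and the scene stay as the last step left them, time stands still between calls to the robot, and variables do not carry over. Pictures are saved under pics/ and viewed, at most 10 in all, crops included, and the job is handed in when it is done.

```bash
mkdir -p pics
cat > h.py <<'E'
import numpy as np, cv2
from bench import status, camera, ctrl
from scipy.spatial.transform import Rotation as R
def world(c):
    h,w=c["depth"].shape
    K=np.array([[c["fx"],0,c["cx"]],[0,c["fy"],c["cy"]],[0,0,1.]])
    u,v=np.meshgrid(np.arange(w),np.arange(h))
    n=cv2.undistortPoints(np.stack([u,v],-1).reshape(-1,1,2).astype(np.float32),K,np.array(c["dist"],float)).reshape(h,w,2)
    d=c["depth"]; P=np.dstack([n*d[...,None],d])
    T=np.array(c["extrinsics"]); return P@T[:3,:3].T+T[:3,3]
def tool():
    o=status.get_obs(); q=np.array(o["eef_rot"]); return np.array(o["eef_pos"]),R.from_quat(q[[1,2,3,0]])
E
python3 - <<'E'
from h import *
for n in("top","scene"):
    c=camera(n); np.savez(n+"0.npz",**{k:np.array(v) for k,v in c.items()}); cv2.imwrite(f"pics/{n}0.png",c["frame"])
    print(n,np.round(c["extrinsics"],3).tolist(),c["fx"])
o=status.get_obs();print(o)
E
```

```text
top [[-0.014, -0.999, 0.045, 0.447], [-1.0, 0.014, 0.012, 0.004], [-0.013, -0.045, -0.999, 1.331], [0.0, 0.0, 0.0, 1.0]] 482.6981917603064
scene [[-0.747, 0.456, -0.483, 0.985], [0.665, 0.5, -0.555, 0.569], [-0.011, -0.736, -0.677, 0.735], [0.0, 0.0, 0.0, 1.0]] 355.14214356409923
{'time_s': 0.1, 'q': array([ 9.10693959e-01,  1.81465172e-01,  1.60788982e+00,  7.70204616e-06,
        1.35380769e+00, -2.06279276e-01]), 'dq': array([ 8.33045088e-06, -8.70724045e-04, -3.03501867e-03,  2.31517317e-04,
       -1.10485023e-03, -9.98603857e-04]), 'joint_efforts': array([ 6.88600139e-04, -4.45874834e+01, -3.52237952e+01, -1.77904612e-04,
        4.15454357e-03, -5.52793063e-05]), 'eef_pos': array([0.25174786, 0.51641655, 0.23048392]), 'eef_rot': array([-3.32936722e-04,  2.24970058e-01,  9.74365361e-01, -7.10923381e-04]), 'wrist_force': array([0.03813339, 0.17368937, 0.89113245]), 'torque': array([-0.01816686, -0.01951411,  0.03203288]), 'grasp_force': 0.0, 'opening': 0.9991553090530834}
```

View pics/top0.png

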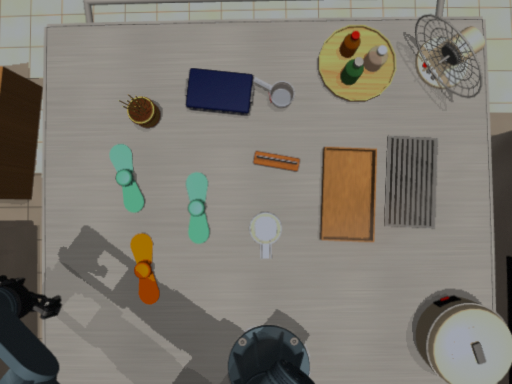

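View pics/scene0.png

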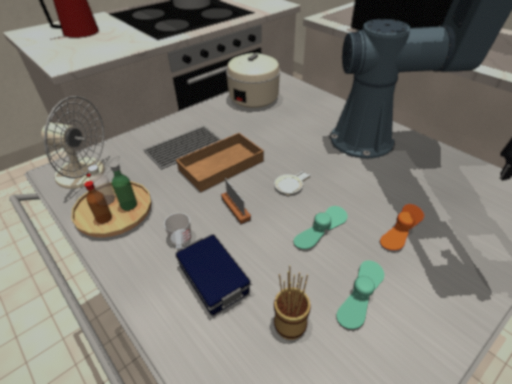

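The top view shows mint rotors at (124,178) and (197,208). The orange look-alike is at (144,268), so it is left alone because of its colour. The scraper is at (276,161), the carton at (348,194) and the mat at (411,182). The bystanders are the skewer cup (140,111), bento (220,91), rice cup (280,95) and spoon rest (265,230).

```bash
cat >> h.py <<'E'
def mask(f,lo,hi): return cv2.inRange(cv2.cvtColor(f,cv2.COLOR_BGR2HSV),np.array(lo),np.array(hi))
def blobs(m,amin=60):
    n,l,s,c=cv2.connectedComponentsWithStats(m)
    return [(c[i],l==i) for i in range(1,n) if s[i,4]>=amin]
def axis(p):
    m=p.mean(0);u=np.linalg.svd(p-m,full_matrices=False)[2][0]; return m,np.degrees(np.arctan2(u[1],u[0]))%180
E
python3 - <<'E'
from h import *
for n in("top","scene"):
    c=np.load(n+"0.npz");f=c["frame"];W=world(c)
    print(n)
    for ct,b in blobs(mask(f,(65,60,60),(90,255,255))):
        P=W[b];P=P[(P[:,2]>-.01)&(P[:,2]<.08)];m,a=axis(P[:,:2]);cap=P[P[:,2]>.042]
        print("rotor",ct.round(),m.round(4),a.round(1),"zmax",np.percentile(P[:,2],[5,50,98]).round(3),"cap",((cap.min(0)+cap.max(0))/2).round(4) if len(cap) else 0,np.ptp(cap,axis=0).round(3) if len(cap) else 0)
    Z=W[...,2]
    for nm,(x0,x1,y0,y1),zl in [("edge",(.45,.62,-.16,.0),.06),("handle",(.45,.62,-.16,.0),.012)]:
        b=(W[...,0]>x0)&(W[...,0]<x1)&(W[...,1]>y0)&(W[...,1]<y1)&(Z>zl)&(Z<.1)
        if nm=="handle": b&=Z<.03
        P=W[b]; 
        if len(P)>5:
            m,a=axis(P[:,:2]);print(nm,len(P),m.round(4),a.round(1),P.min(0).round(3),P.max(0).round(3))
c=np.load("top0.npz");f=c["frame"];W=world(c)
for nm,(u0,u1,v0,v1) in dict(carton=(315,382,140,248),mat=(383,442,130,232),scraper=(248,304,146,175),cup=(120,165,90,130),bento=(182,258,62,120)).items():
    sub=f[v0:v1,u0:u1].astype(int);Ws=W[v0:v1,u0:u1]
    if nm=="mat": m=(cv2.morphologyEx((sub.max(-1)<125).astype(np.uint8),cv2.MORPH_CLOSE,np.ones((7,7))))>0
    elif nm=="carton" or nm=="scraper": m=(sub[...,2]-sub[...,0])>40
    else: m=Ws[...,2]>.03
    P=Ws[m];r=cv2.minAreaRect(P[:,:2].astype(np.float32));print(nm,np.round(r[0],4),np.round(r[1],3),round(r[2],1),P[:,2].max().round(3), P.min(0).round(3),P.max(0).round(3))
E
```

```text
top
rotor [126. 177.] [0.5189 0.3815] 15.8 zmax [0.005 0.013 0.051] cap [0.5172 0.3817 0.049 ] [0.041 0.042 0.014]
rotor [197. 207.] [0.4345 0.1872] 1.7 zmax [0.004 0.013 0.051] cap [0.433 0.188 0.049] [0.043 0.04  0.014]
edge 51 [ 0.5549 -0.0411] 79.3 [ 0.547 -0.082  0.06 ] [ 0.563 -0.002  0.086]
handle 398 [ 0.5502 -0.0557] 73.1 [ 0.453 -0.157  0.012] [ 0.591 -0.002  0.03 ]
scene
rotor [320. 227.] [0.4404 0.1917] 1.7 zmax [0.007 0.014 0.052] cap [0.4355 0.1911 0.048 ] [0.043 0.038 0.011]
rotor [360. 295.] [0.531 0.387] 15.8 zmax [0.007 0.014 0.051] cap [0.5193 0.3838 0.0476] [0.044 0.041 0.011]
edge 85 [ 0.5574 -0.0415] 79.2 [ 0.549 -0.082  0.06 ] [ 0.565 -0.003  0.083]
handle 360 [ 0.5447 -0.0967] 64.7 [ 0.45  -0.16   0.012] [ 0.593 -0.     0.03 ]
carton [ 0.4696 -0.1498] [0.306 0.259] 87.3 1.331 [ 0.336 -0.306 -0.007] [0.595 0.004 1.331]
mat [ 0.5045 -0.2364] [0.472 0.262] 86.0 1.331 [ 0.36  -0.478 -0.007] [0.627 0.004 1.331]
scraper [ 0.5111 -0.0213] [0.126 0.136] 79.3 1.331 [ 0.447 -0.093 -0.004] [0.588 0.034 1.331]
cup [0.5889 0.1729] [0.439 0.074] 55.9 1.331 [0.447 0.004 0.03 ] [0.728 0.36  1.331]
bento [0.6287 0.1105] [0.373 0.196] 2.5 1.331 [0.447 0.004 0.031] [0.812 0.213 1.331]
```

Run:
```python
import cv2
f=cv2.imread("pics/top0.png")[100:310,90:310];cv2.imwrite("pics/crop0.png",cv2.resize(f,None,fx=2.8,fy=2.8,interpolation=cv2.INTER_CUBIC))
```

```text
(no output)
```

View pics/crop0.png

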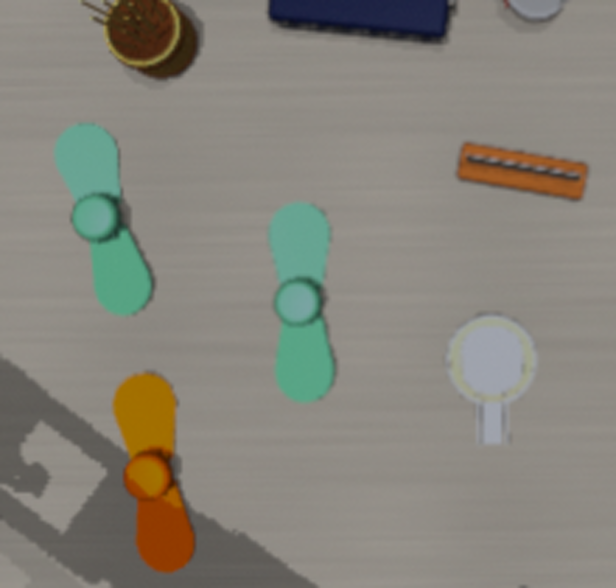

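The crop confirms that the two mint rotors are the ones meant, and the orange one is the decoy. I'll re-measure the fixtures with invalid depth filtered out.

Run:
```python
from h import *
c=np.load("top0.npz");f=c["frame"];W=world(c);V=c["depth"]>0
print(cv2.cvtColor(f,cv2.COLOR_BGR2HSV)[[194,180,163,30],[348,390,276,200]].tolist(),f[[200,201],[390,393]].tolist())
K=np.array([[c["fx"],0,c["cx"]],[0,c["fy"],c["cy"]],[0,0,1.]]);T=c["extrinsics"]
def ray(uv,z):
    n=cv2.undistortPoints(np.float32(uv).reshape(-1,1,2),K,c["dist"].astype(float)).reshape(-1,2)
    d=np.c_[n,np.ones(len(n))]@T[:3,:3].T; return T[:3,3]+d*((z-T[2,3])/d[:,2])[:,None]
for nm,(u0,u1,v0,v1),z in [("carton",(315,382,140,248),.045),("mat",(383,442,130,232),.004),("scraper",(248,304,146,175),.022),("bento",(182,258,62,120),.057),("cup",(120,165,90,130),.09)]:
    s=f[v0:v1,u0:u1].astype(int);Zs=W[v0:v1,u0:u1,2]
    if nm=="mat": m=cv2.morphologyEx((s.max(-1)<115).astype(np.uint8),cv2.MORPH_CLOSE,np.ones((5,5)))
    elif nm=="bento" or nm=="cup": m=((Zs>.03)&(Zs<.2)).astype(np.uint8)
    else: m=cv2.morphologyEx(((s[...,2]-s[...,0])>40).astype(np.uint8),cv2.MORPH_CLOSE,np.ones((5,5)))
    k=max(cv2.findContours(m,0,1)[0],key=cv2.contourArea).reshape(-1,2)+[u0,v0]
    P=ray(k,z);r=cv2.minAreaRect(P[:,:2].astype(np.float32));print(nm,np.round(r[0],4),np.round(r[1],3),round(r[2],1))
# edge: bright ridge on handle
s=f[146:175,248:304].astype(int);m=((s[...,2]-s[...,0])<40)
ho=max(cv2.findContours((((s[...,2]-s[...,0])>40).astype(np.uint8)),0,1)[0],key=cv2.contourArea)
fill=np.zeros(m.shape,np.uint8);cv2.drawContours(fill,[ho],-1,1,-1);vv,uu=np.nonzero(m&(fill>0));
if len(uu): P=ray(np.c_[uu+248,vv+146],.078);print("edge",axis(P[:,:2]),P.min(0),P.max(0),len(uu))
p,r=tool();print(p,r.as_matrix().round(3))
```

```text
[[15, 159, 154], [20, 30, 51], [13, 194, 158], [21, 18, 143]] [[43, 49, 54], [99, 105, 110]]
carton [ 0.4651 -0.2207] [0.142 0.25 ] 87.0
mat [ 0.4978 -0.396 ] [0.146 0.25 ] 85.7
scraper [ 0.5586 -0.0295] [0.125 0.036] 79.1
bento [0.7443 0.1172] [0.189 0.111] 82.7
cup [0.6929 0.3242] [0.104 0.074] 35.0
edge (array([ 0.55691744, -0.02968113]), np.float64(79.41322788100791)) [ 0.54668893 -0.07957298  0.078     ] [0.56643608 0.02164629 0.078     ] 84
[0.25174786 0.51641655 0.23048392] [[-0.899  0.438 -0.001]
 [ 0.438  0.899 -0.001]
 [ 0.    -0.002 -1.   ]]
```

```bash
cat >> h.py <<'E'
def plan(x,y,z,yaw,tilt=0):
    a=np.radians(yaw);Y=np.array([np.cos(a),np.sin(a),0]);Z=np.array([0,0,-1.]);G=R.from_matrix(np.c_[np.cross(Y,Z),Y,Z])*R.from_euler("y",tilt,degrees=True)
    p,r=tool();print("cm",(r.inv().apply(np.array([x,y,z])-p)*100).round(2),"deg",(r.inv()*G).as_rotvec(degrees=True).round(1),"| cur",p.round(4),"t",status.get_obs()["time_s"])
E
python3 -c "
from h import *
plan(.434,.189,.12,91.7);plan(.434,.189,.028,91.7)"
```

```text
cm [-30.74 -21.42  11.07] deg [ -0.1  -0.  -27.7] | cur [0.2517 0.5164 0.2305] t 0.1
cm [-30.74 -21.41  20.27] deg [ -0.1  -0.  -27.7] | cur [0.2517 0.5164 0.2305] t 0.1
```

```bash
python3 -m handwheel '[[[1,-30.7,-21.4,11,0,0,-27.7],[1,-30.7,-21.4,11,0,0,-27.7],[1,-30.7,-21.4,11,0,0,-27.7],[1,-30.7,-21.4,11,0,0,-27.7],[1,-30.7,-21.4,11,0,0,-27.7],[1,-30.7,-21.4,11,0,0,-27.7],[1,-30.7,-21.4,11,0,0,-27.7],[1,-30.7,-21.4,11,0,0,-27.7],[1,-30.7,-21.4,11,0,0,-27.7],[1,-30.7,-21.4,11,0,0,-27.7]]]'; python3 -c "
from h import *
plan(.434,.189,.028,91.7)"
```

```text
time_s: 1.35
eef_pos: [0.4338, 0.1909, 0.1216]
eef_rot: [0.0, -0.016, 1.0, 0.0]
wrist_force: [-1.0, 0.4, 0.3]
opening: 1.001
grasp_force: 0.0
cm [-0.01 -0.2   9.36] deg [0.  0.  0.1] | cur [0.4338 0.1909 0.1216] t 1.35
```

```bash
python3 -m handwheel '[[[1,0,0,6,0,0,0],[1,0,0,9.25,0,0,0],[1,0,0,9.25,0,0,0],[1,0,0,9.25,0,0,0],[0,0,0,9.25,0,0,0],[0,0,0,9.25,0,0,0],[0,0,0,9.25,0,0,0],[0,0,0,9.25,0,0,0],[0,0,0,9.25,0,0,0]]]'; python3 -c "
from h import *
plan(.434,.189,.028,91.7)"
```

```text
time_s: 2.48
eef_pos: [0.4351, 0.1901, 0.0303]
eef_rot: [0.001, -0.015, 1.0, 0.0]
wrist_force: [-2.9, -0.5, 10.2]
opening: 0.515
grasp_force: 59.0
cm [ 0.11 -0.11  0.23] deg [0.  0.1 0. ] | cur [0.4351 0.1901 0.0303] t 2.475
```

```bash
python3 -m handwheel '[[[-0.3,0,0,-4,0,0,0],[-0.3,0,0,-9,0,0,0],[-0.3,0,0,-12,0,0,0],[-0.3,0,0,-12,0,0,0],[-0.3,0,0,-12,0,0,0],[-0.3,0,0,-12,0,0,0]]]'
python3 - <<'E'
from h import *
plan(.558,-.0295,.15,79.3)
c=camera("scene");cv2.imwrite("pics/s1.png",cv2.resize(c["frame"][120:340,200:440],None,fx=2.5,fy=2.5))
for n in("top","scene"):
    c=camera(n);W=world(c)
    for ct,b in blobs(mask(c["frame"],(65,60,60),(90,255,255))):
        P=W[b&(c["depth"]>0)];m,a=axis(P[:,:2]);v=np.linalg.svd(P-P.mean(0),full_matrices=False)[2][0];print(n,ct.round(),m.round(3),a.round(1),P[:,2].min().round(3),P[:,2].max().round(3),"tilt",np.degrees(np.arcsin(v[2])).round(1))
E
```

```text
time_s: 3.22
eef_pos: [0.433, 0.1897, 0.1472]
eef_rot: [-0.002, -0.015, 1.0, -0.0]
wrist_force: [-1.1, 0.2, -1.1]
opening: 0.507
grasp_force: 61.7
cm [-11.85 -22.28  -0.31] deg [-0.  -0.2 12.4] | cur [0.433  0.1897 0.1472] t 3.225
top [123. 167.] [0.547 0.387] 27.2 -0.002 0.482 tilt 61.2
top [192. 181.] [0.502 0.182] 53.4 -0.002 0.489 tilt 80.0
scene [323. 198.] [0.456 0.197] 174.5 0.119 0.209 tilt -4.0
scene [360. 295.] [0.531 0.387] 15.9 0.001 0.054 tilt -1.6
```

View pics/s1.png

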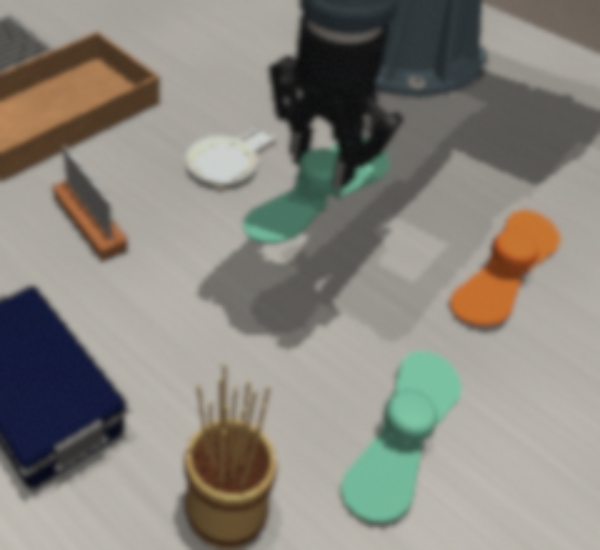

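The rotor is held level at about 0.12 m. Next I'll move it over the edge and lower it.

```bash
python3 -m handwheel '[[[-0.3,-11.9,-22.2,0,0,0,12.4],[-0.3,-11.9,-22.2,0,0,0,12.4],[-0.3,-11.9,-22.2,0,0,0,12.4],[-0.3,-11.9,-22.2,0,0,0,12.4],[-0.3,-11.9,-22.2,0,0,0,12.4],[-0.3,-11.9,-22.2,0,0,0,12.4],[-0.3,-11.9,-22.2,0,0,0,12.4],[-0.3,-11.9,-22.2,0,0,0,12.4]]]'
python3 - <<'E'
from h import *
plan(.558,-.0295,.084,79.3)
c=camera("scene");W=world(c);f=c["frame"]
for ct,b in blobs(mask(f,(65,60,60),(90,255,255))):
    P=W[b&(c["depth"]>0)];print(ct,P[:,2].min(),P[:,2].max())
cv2.imwrite("pics/s2.png",cv2.resize(f[80:260,150:350],None,fx=3,fy=3))
E
```

```text
time_s: 4.38
eef_pos: [0.5593, -0.0272, 0.1488]
eef_rot: [-0.0, 0.092, 0.996, 0.0]
wrist_force: [0.8, -0.2, -0.9]
opening: 0.512
grasp_force: 61.8
cm [ 0.08 -0.25  6.48] deg [ 0.  -0.   0.1] | cur [ 0.5593 -0.0272  0.1488] t 4.375
[251.79695431 168.60659898] 0.03574004766442407 0.2093410866053852
[218.34588235 179.28705882] 0.12290366469647529 0.19978870701877693
[359.94219653 295.43288375] 0.0005900102024793963 0.05289711641467654
```

View pics/s2.png

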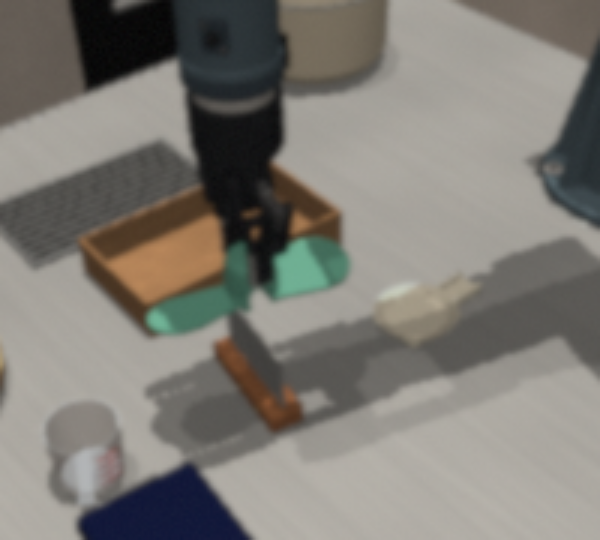

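The rotor is above the blade with its wings square to it. Now I'll lower it.

```bash
python3 -m handwheel '[[[-0.3,0,0,4,0,0,0],[-0.3,0,0,5,0,0,0],[-0.3,0,0,5.8,0,0,0],[-0.3,0,0,6.3,0,0,0],[-0.3,0,0,6.3,0,0,0],[-0.3,0,0,6.3,0,0,0]]]'; python3 -c "
from h import *
plan(.558,-.0295,.084,79.3)"
```

```text
time_s: 5.18
eef_pos: [0.5602, -0.0286, 0.0865]
eef_rot: [0.001, 0.093, 0.996, -0.0]
wrist_force: [0.1, -0.6, -0.3]
opening: 0.515
grasp_force: 61.8
cm [ 0.2  -0.13  0.25] deg [-0.   0.1 -0. ] | cur [ 0.5602 -0.0286  0.0865] t 5.175
```

```bash
python3 -m handwheel '[[[-0.3,0,0,0.15,0,0,0],[-0.3,0,0,0.3,0,0,0],[-0.3,0,0,0.3,0,0,0]]]'
```

```text
time_s: 5.55
eef_pos: [0.5604, -0.0286, 0.0845]
eef_rot: [0.001, 0.093, 0.996, -0.0]
wrist_force: [-3.5, 1.7, 10.7]
opening: 0.513
grasp_force: 63.2
```

Contact. I'll release and then lift clear.

```bash
python3 -m handwheel '[[[0.3,0,0,-0.1,0,0,0],[0.5,0,0,-0.1,0,0,0],[1,0,0,-0.1,0,0,0],[1,0,0,-0.1,0,0,0],[1,0,0,-6,0,0,0],[1,0,0,-12,0,0,0],[1,0,0,-12,0,0,0],[1,0,0,-12,0,0,0],[1,0,0,-12,0,0,0],[1,0,0,-12,0,0,0]]]'
cat > look.py <<'E'
from h import *
import sys
for n in("scene","top"):
    c=camera(n);W=world(c);f=c["frame"]
    if n=="scene":cv2.imwrite(sys.argv[1],cv2.resize(f[100:300,120:380],None,fx=2.8,fy=2.8))
    for ct,b in blobs(mask(f,(65,60,40),(90,255,255))):
        P=W[b&(c["depth"]>0)];P=P[P[:,2]<.16];m,a=axis(P[:,:2])
        u=np.array([np.cos(np.radians(a)),np.sin(np.radians(a))]);s=(P[:,:2]-m)@u
        L=s.max()-s.min();e=lambda k:P[k].mean(0)
        A,B=e(s<s.min()+.03),e(s>s.max()-.03);d=B-A
        print(n,ct.round(),m.round(4),a.round(1),"L",L.round(3),"ends",A.round(3),B.round(3),"tilt",np.degrees(np.arctan2(d[2],np.hypot(*d[:2]))).round(1))
plan(.558,-.0295,.084,79.3)
E
python3 look.py pics/s3.png
```

```text
time_s: 6.8
eef_pos: [0.5588, -0.0283, 0.2011]
eef_rot: [-0.001, 0.093, 0.996, 0.0]
wrist_force: [0.7, 0.0, 0.1]
opening: 0.999
grasp_force: 0.0
scene [236. 192.] [ 0.5568 -0.0229] 170.1 L 0.191 ends [ 0.638 -0.04   0.07 ] [ 0.483 -0.013  0.065] tilt -2.0
scene [360. 295.] [0.5308 0.3869] 15.8 L 0.195 ends [0.442 0.362 0.013] [0.597 0.406 0.012] tilt -0.2
top [126. 177.] [0.519  0.3813] 15.8 L 0.194 ends [0.441 0.36  0.012] [0.595 0.404 0.011] tilt -0.3
top [273. 179.] [ 0.5039 -0.0179] 169.8 L 0.081 ends [ 0.528 -0.022  0.069] [ 0.481 -0.014  0.064] tilt -6.1
cm [ 0.08 -0.13 11.77] deg [ 0.  -0.1 -0. ] | cur [ 0.5592 -0.0284  0.2017] t 6.9
```

View pics/s3.png

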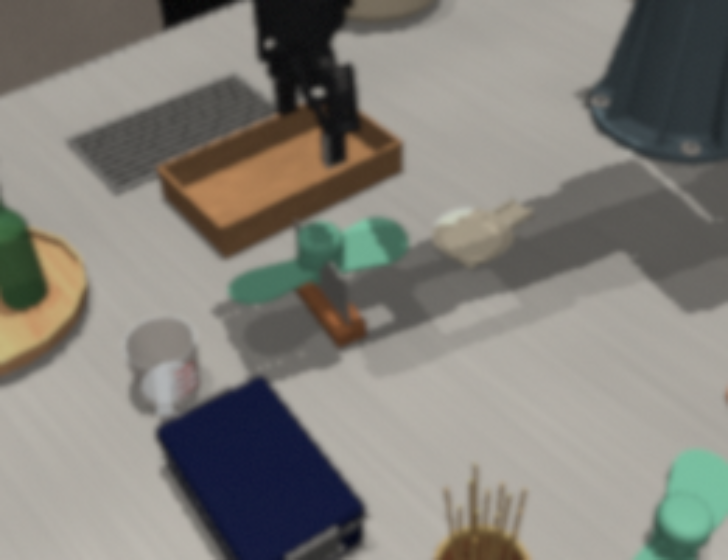

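The rotor hangs free on the edge, measured within about 2° of level, with the fingers clear. I'll wait a moment and check that it has settled.

```bash
python3 -m handwheel '[[[1,0,0,0,0,0,0],[1,0,0,0,0,0,0],[1,0,0,0,0,0,0],[1,0,0,0,0,0,0]]]' | head -1;  python3 look.py pics/s4.png
```

```text
time_s: 7.4
scene [236. 192.] [ 0.5564 -0.0228] 170.1 L 0.191 ends [ 0.638 -0.04   0.07 ] [ 0.484 -0.013  0.065] tilt -2.0
scene [360. 295.] [0.531 0.387] 15.8 L 0.195 ends [0.442 0.362 0.013] [0.597 0.406 0.012] tilt -0.2
top [126. 177.] [0.5189 0.3814] 15.8 L 0.194 ends [0.441 0.36  0.012] [0.595 0.403 0.011] tilt -0.2
top [273. 179.] [ 0.504 -0.018] 169.4 L 0.081 ends [ 0.528 -0.023  0.069] [ 0.481 -0.013  0.064] tilt -6.8
cm [ 0.15 -0.13 11.88] deg [-0.  0.  0.] | cur [ 0.5597 -0.0285  0.2028] t 7.5
```

The rotor is steady at about −2°, so this is the even one and it goes on the mat. I'll regrip and lift it.

```bash
python3 -m handwheel '[[[1,0,0,6,0,0,0],[1,0,0,10,0,0,0],[1,0,0,11.6,0,0,0],[1,0,0,11.6,0,0,0],[-0.3,0,0,11.6,0,0,0],[-0.3,0,0,11.6,0,0,0],[-0.3,0,0,11.6,0,0,0],[-0.3,0,0,11.6,0,0,0],[-0.3,0,0,6,0,0,0],[-0.3,0,0,1,0,0,0]]]'; python3 -c "
from h import *
plan(.498,-.396,.19,85.7)"
```

```text
time_s: 8.75
eef_pos: [0.5596, -0.0285, 0.1946]
eef_rot: [0.0, 0.093, 0.996, -0.0]
wrist_force: [1.4, -0.3, -0.7]
opening: 0.508
grasp_force: 61.2
cm [ -0.77 -37.26   0.46] deg [-0.   0.  -6.4] | cur [ 0.5596 -0.0285  0.1946] t 8.75
```

```bash
python3 -m handwheel '[[[-0.3,-0.8,-37.2,0,0,0,-6.4],[-0.3,-0.8,-37.2,0,0,0,-6.4],[-0.3,-0.8,-37.2,0,0,0,-6.4],[-0.3,-0.8,-37.2,0,0,0,-6.4],[-0.3,-0.8,-37.2,0,0,0,-6.4],[-0.3,-0.8,-37.2,0,0,0,-6.4],[-0.3,-0.8,-37.2,0,0,0,-6.4],[-0.3,-0.8,-37.2,6,0,0,-6.4],[-0.3,-0.8,-37.2,12,0,0,-6.4],[-0.3,-0.8,-37.2,12,0,0,-6.4]]]'; python3 look.py pics/s5.png; python3 -c "
from h import *
plan(.498,-.396,.036,85.7)"
```

```text
time_s: 10.0
eef_pos: [0.4956, -0.3909, 0.0675]
eef_rot: [-0.004, 0.037, 0.999, 0.004]
wrist_force: [-0.4, 0.9, -0.3]
opening: 0.503
grasp_force: 61.5
scene [186. 136.] [ 0.4854 -0.3847] 177.8 L 0.201 ends [ 0.574 -0.39   0.048] [ 0.41  -0.383  0.041] tilt -2.6
scene [360. 295.] [0.5312 0.387 ] 15.9 L 0.193 ends [0.443 0.362 0.013] [0.596 0.406 0.012] tilt -0.3
top [126. 177.] [0.5189 0.3815] 15.8 L 0.194 ends [0.441 0.36  0.011] [0.595 0.404 0.011] tilt -0.0
top [414. 159.] [ 0.5563 -0.3973] 164.4 L 0.093 ends [ 0.581 -0.404  0.046] [ 0.53  -0.39   0.051] tilt 5.4
cm [-3.14 36.92 -0.98] deg [-0.   0.   6.4] | cur [ 0.4993 -0.3953  0.0744] t 10.1
cm [ 0.13 -0.07  3.84] deg [-0.  0.  0.] | cur [ 0.4993 -0.3953  0.0744] t 10.1
```

```bash
python3 -m handwheel '[[[-0.3,0,0,2.5,0,0,0],[-0.3,0,0,3.5,0,0,0],[-0.3,0,0,3.8,0,0,0],[-0.3,0,0,3.8,0,0,0],[0.3,0,0,3.8,0,0,0],[0.6,0,0,3.8,0,0,0],[0.6,0,0,3.7,0,0,0],[0.6,0,0,0,0,0,0],[0.6,0,0,-6,0,0,0],[0.6,0,0,-12,0,0,0]]]';  python3 -c "
from h import *
plan(.518,.3825,.14,105.8)"
```

```text
time_s: 11.35
eef_pos: [0.4981, -0.3952, 0.1941]
eef_rot: [-0.0, 0.038, 0.999, 0.0]
wrist_force: [0.7, -0.5, 0.9]
opening: 0.803
grasp_force: 0.0
cm [ 3.86 77.7   5.47] deg [  0.1  -0.  -20.1] | cur [ 0.4981 -0.3952  0.1941] t 11.35
```

```bash
python3 -m handwheel '[[[1,0.5,10,0,0,0,0],[1,1,20,0,0,0,-5],[1,1.5,30,0,0,0,-10],[1,2,40,0,0,0,-15],[1,2.5,50,0,0,0,-20],[1,3,56,0,0,0,-20],[1,3,56,0,0,0,-20],[1,3,56,0,0,0,-20],[1,3,56,0,0,0,-20],[1,3,56,0,0,0,-20]]]'; python3 look.py pics/s6.png;  python3 -c "
from h import *
plan(.518,.3825,.12,105.8)"
```

```text
time_s: 12.6
eef_pos: [0.5098, 0.1692, 0.1929]
eef_rot: [0.0, -0.14, 0.99, 0.0]
wrist_force: [0.3, -0.6, 0.2]
opening: 1.001
grasp_force: 0.0
scene [185. 142.] [ 0.4931 -0.3923] 177.6 L 0.206 ends [ 0.58  -0.4    0.016] [ 0.409 -0.394  0.014] tilt -0.6
scene [360. 295.] [0.531 0.387] 15.8 L 0.193 ends [0.443 0.362 0.013] [0.596 0.406 0.012] tilt -0.2
top [121. 168.] [0.5455 0.397 ] 9.4 L 0.181 ends [0.449 0.387 0.007] [0.596 0.405 0.012] tilt 2.0
top [411. 180.] [ 0.4993 -0.3956] 175.4 L 0.194 ends [ 0.58  -0.404  0.014] [ 0.421 -0.39   0.015] tilt 0.3
cm [  0.72 -20.07  10.88] deg [-0.  -0.  26.5] | cur [0.5103 0.1656 0.1927] t 12.7
cm [-6.66 20.66  7.26] deg [-0. -0.  0.] | cur [0.5103 0.1656 0.1927] t 12.7
```

Run:
```python
from h import *
c=camera("top");cv2.imwrite("pics/t6.png",cv2.resize(c["frame"][110:270,230:450],None,fx=2.8,fy=2.8))
```

```text
(no output)
```

View pics/t6.png

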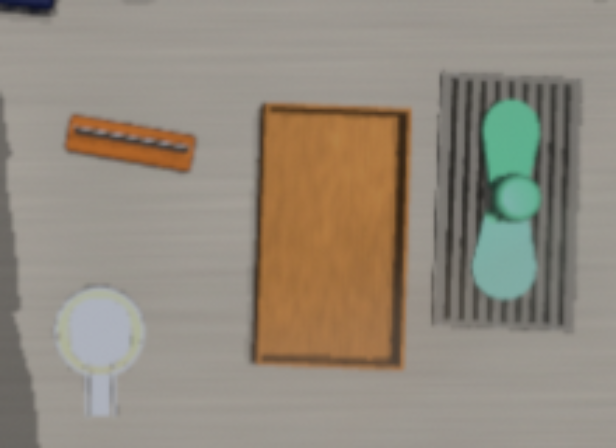

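The even rotor lies flat on the mat with both wings on it. Now for the second rotor.

```bash
python3 -m handwheel '[[[1,-6.6,20.6,0,0,0,0],[1,-6.6,20.6,0,0,0,0],[1,-6.6,20.6,0,0,0,0],[1,-6.6,20.6,2,0,0,0],[1,-6.6,20.6,7,0,0,0],[1,-6.6,20.6,7,0,0,0],[1,-6.6,20.6,7,0,0,0]]]';  python3 -c "
from h import *
plan(.518,.3825,.03,105.8)"
```

```text
time_s: 13.62
eef_pos: [0.5198, 0.3802, 0.1242]
eef_rot: [0.001, -0.135, 0.991, 0.0]
wrist_force: [0.3, -0.1, 1.3]
opening: 0.999
grasp_force: 0.0
cm [0.12 0.27 9.42] deg [ 0.   0.1 -0.2] | cur [0.5198 0.3802 0.1242] t 13.625
```

```bash
python3 -m handwheel '[[[1,0.1,0.1,6,0,0,0],[1,0.1,0.1,9.2,0,0,0],[1,0.1,0.1,9.2,0,0,0],[1,0.1,0.1,9.2,0,0,0],[-0.3,0.1,0.1,9.2,0,0,0],[-0.3,0.1,0.1,9.2,0,0,0],[-0.3,0.1,0.1,9.2,0,0,0],[-0.3,0.1,0.1,9.2,0,0,0]]]';python3 -m handwheel '[[[-0.3,0,0,-6,0,0,0],[-0.3,0,0,-12,0,0,0],[-0.3,0,0,-12,0,0,0],[-0.3,0,0,-12,0,0,0]]]';  python3 -c "
from h import *
plan(.558,-.0295,.148,79.3)"
```

```text
time_s: 14.62
eef_pos: [0.5181, 0.3826, 0.0327]
eef_rot: [0.001, -0.137, 0.991, 0.0]
wrist_force: [-1.6, -0.1, 6.0]
opening: 0.517
grasp_force: 60.4
time_s: 15.12
eef_pos: [0.5168, 0.382, 0.1507]
eef_rot: [-0.0, -0.137, 0.991, -0.0]
wrist_force: [0.5, 0.2, -1.5]
opening: 0.512
grasp_force: 61.6
cm [  7.17 -40.72   0.27] deg [-0.  -0.  26.4] | cur [0.5168 0.382  0.1507] t 15.125
```

```bash
python3 -m handwheel '[[[-0.3,7.2,-40.7,0,0,0,26.4],[-0.3,7.2,-40.7,0,0,0,26.4],[-0.3,7.2,-40.7,0,0,0,26.4],[-0.3,7.2,-40.7,0,0,0,26.4],[-0.3,7.2,-40.7,0,0,0,26.4],[-0.3,7.2,-40.7,0,0,0,26.4],[-0.3,7.2,-40.7,0,0,0,26.4],[-0.3,7.2,-40.7,0,0,0,26.4],[-0.3,7.2,-40.7,0,0,0,26.4],[-0.3,7.2,-40.7,0,0,0,26.4]]]';  python3 -c "
from h import *
plan(.558,-.0295,.088,79.3)"
```

```text
time_s: 16.38
eef_pos: [0.5573, -0.0279, 0.1499]
eef_rot: [-0.001, 0.092, 0.996, 0.0]
wrist_force: [0.6, 0.5, -0.2]
opening: 0.509
grasp_force: 61.7
cm [-0.11 -0.15  6.19] deg [ 0.  -0.1  0.1] | cur [ 0.5573 -0.0279  0.1499] t 16.375
```

```bash
python3 -m handwheel '[[[-0.3,-0.1,0,4,0,0,0],[-0.3,-0.1,0,5.4,0,0,0],[-0.3,-0.1,0,6.0,0,0,0],[-0.3,-0.1,0,6.2,0,0,0],[-0.3,-0.1,0,6.4,0,0,0],[-0.3,-0.1,0,6.4,0,0,0]]]'
```

```text
time_s: 17.12
eef_pos: [0.5594, -0.0295, 0.0877]
eef_rot: [0.001, 0.093, 0.996, -0.0]
wrist_force: [-0.9, 1.2, 2.7]
opening: 0.504
grasp_force: 62.1
```

Just touching. I'll release.

```bash
python3 -m handwheel '[[[-0.3,0,0,0.1,0,0,0],[0.3,0,0,0,0,0,0],[0.5,0,0,0,0,0,0],[1,0,0,0,0,0,0],[1,0,0,0,0,0,0],[1,0,0,-6,0,0,0],[1,0,0,-12,0,0,0],[1,0,0,-12,0,0,0],[1,0,0,-12,0,0,0],[1,0,0,-12,0,0,0]]]'; python3 -m handwheel '[[[1,0,0,0,0,0,0],[1,0,0,0,0,0,0],[1,0,0,0,0,0,0],[1,0,0,0,0,0,0]]]' | head -2; python3 look.py pics/s7.png
```

```text
time_s: 18.38
eef_pos: [0.5578, -0.0291, 0.2048]
eef_rot: [-0.002, 0.093, 0.996, 0.0]
wrist_force: [0.1, 0.3, -0.3]
opening: 0.999
grasp_force: 0.0
time_s: 18.88
eef_pos: [0.559, -0.0294, 0.2067]
scene [185. 142.] [ 0.4932 -0.3924] 177.7 L 0.207 ends [ 0.579 -0.4    0.016] [ 0.408 -0.397  0.014] tilt -0.9
scene [237. 190.] [ 0.5516 -0.0236] 170.9 L 0.181 ends [ 0.627 -0.037  0.042] [ 0.483 -0.013  0.095] tilt 20.1
top [411. 181.] [ 0.499  -0.3955] 175.3 L 0.194 ends [ 0.58  -0.404  0.014] [ 0.421 -0.39   0.015] tilt 0.2
top [273. 180.] [ 0.5028 -0.0188] 165.6 L 0.081 ends [ 0.527 -0.025  0.077] [ 0.481 -0.013  0.094] tilt 19.5
cm [ 0.09 -0.02 12.28] deg [ 0.  0. -0.] | cur [ 0.559  -0.0294  0.2068] t 18.975
```

View pics/s7.png

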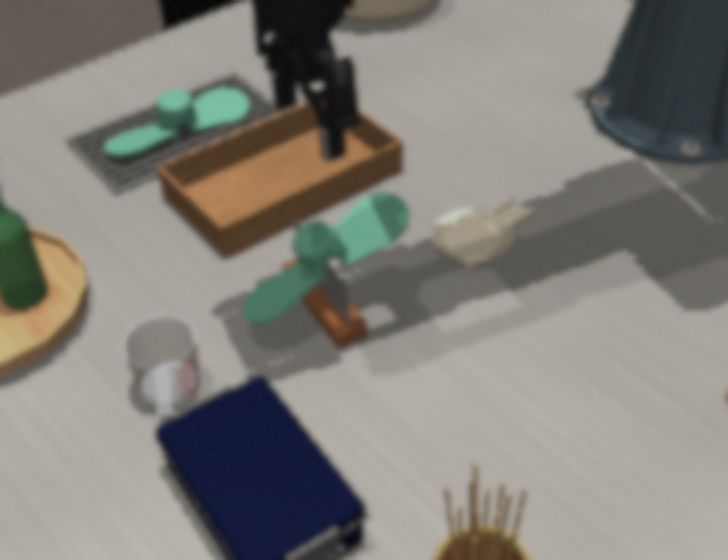

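This one hangs at about 19.5° with its +x wing down, so it is the lopsided one and goes in the carton. I'll grip it with the tool tilted to match the hub.

Run:
```python
from h import *
u=np.array([np.cos(np.radians(-10.7)),np.sin(np.radians(-10.7)),0])*np.sin(np.radians(19.5));u[2]=np.cos(np.radians(19.5))
pv=np.array([.5594,-.0295,.081]);F=pv+.007*u;P=F+.1*u
a=np.radians(79.3);Y=np.array([np.cos(a),np.sin(a),0]);X=np.cross(Y,[0,0,-1.])
for t in(19.5,-19.5): print(t,np.cross(X*0+R.from_rotvec(Y*np.radians(t)).apply([0,0,-1]),[0,0,0])*0+R.from_rotvec(Y*np.radians(t)).apply([0,0,-1]),"want",-u)
t=19.5 if (R.from_rotvec(Y*np.radians(19.5)).apply([0,0,-1])@-u)>.99 else -19.5
plan(*P,79.3,t);plan(*F,79.3,t)
```

```text
19.5 [-0.32800289  0.06197679 -0.94264149] want [-0.32800289  0.06197679 -0.94264149]
-19.5 [ 0.32800289 -0.06197679 -0.94264149] want [-0.32800289  0.06197679 -0.94264149]
cm [-3.62  0.    2.49] deg [ 0.  19.5 -0. ] | cur [ 0.559  -0.0294  0.2068] t 18.975
cm [-0.28  0.   11.92] deg [ 0.  19.5 -0. ] | cur [ 0.559  -0.0294  0.2068] t 18.975
```

```bash
python3 -m handwheel '[[[1,-3.6,0,2.4,0,10,0],[1,-3.6,0,2.4,0,19.5,0],[1,-3.6,0,2.4,0,19.5,0],[1,-1.5,0,8,0,19.5,0],[1,-0.5,0,11,0,19.5,0],[1,-0.3,0,11.8,0,19.5,0],[1,-0.3,0,11.8,0,19.5,0],[1,-0.3,0,11.8,0,19.5,0]]]'; python3 look.py pics/s8.png; python3 -c "
from h import *
plan(.5617,-.0299,.0876,79.3,19.5)"
```

```text
time_s: 19.98
eef_pos: [0.5637, -0.0304, 0.0911]
eef_rot: [-0.166, 0.092, 0.982, 0.015]
wrist_force: [0.6, -0.1, 0.0]
opening: 1.003
grasp_force: 0.0
scene [173. 146.] [ 0.5406 -0.3956] 168.9 L 0.105 ends [ 0.579 -0.402  0.016] [ 0.512 -0.388  0.037] tilt 17.5
scene [252. 181.] [ 0.504  -0.0162] 4.1 L 0.128 ends [ 0.483 -0.016  0.095] [0.59  0.04  0.157] tilt 27.4
scene [222. 202.] [ 0.6023 -0.0308] 155.9 L 0.082 ends [ 0.625 -0.04   0.041] [ 0.582 -0.021  0.078] tilt 37.5
top [411. 180.] [ 0.4994 -0.3955] 175.3 L 0.194 ends [ 0.581 -0.403  0.014] [ 0.422 -0.39   0.015] tilt 0.2
cm [ 0.29 -0.02  0.79] deg [ -0.  -19.3  -0. ] | cur [ 0.5633 -0.0303  0.0905] t 20.075
cm [0.06 0.01 0.33] deg [-0.   0.2 -0. ] | cur [ 0.5633 -0.0303  0.0905] t 20.075
```

Aligned, and the hanging ends haven't moved. I'll close and lift.

```bash
python3 -m handwheel '[[[-0.3,0,0,0.1,0,0,0],[-0.3,0,0,0.1,0,0,0],[-0.3,0,0,0.1,0,0,0],[-0.3,0,0,0.1,0,0,0],[-0.3,1.5,0,-4,0,0,0],[-0.3,3.5,0,-10,0,0,0],[-0.3,3.5,0,-10,0,-10,0],[-0.3,3.5,0,-10,0,-19.5,0],[-0.3,3.5,0,-10,0,-19.5,0]]]';  python3 -c "
from h import *
plan(.465,-.2205,.19,87)"
```

```text
time_s: 21.2
eef_pos: [0.5593, -0.029, 0.1941]
eef_rot: [-0.001, 0.093, 0.996, 0.0]
wrist_force: [-0.1, 1.0, -0.3]
opening: 0.508
grasp_force: 61.9
cm [  5.72 -20.56   0.42] deg [ 0.  -0.2 -7.7] | cur [ 0.5593 -0.029   0.1941] t 21.2
```

```bash
python3 -m handwheel '[[[-0.3,5.7,-20.5,0,0,0,-7.7],[-0.3,5.7,-20.5,0,0,0,-7.7],[-0.3,5.7,-20.5,0,0,0,-7.7],[-0.3,5.7,-20.5,0,0,0,-7.7],[-0.3,5.7,-20.5,0,0,0,-7.7],[-0.3,5.7,-20.5,6,0,0,-7.7],[-0.3,5.7,-20.5,8,0,0,-7.7],[-0.3,5.7,-20.5,8,0,0,-7.7]]]'; python3 look.py pics/s9.png; python3 -c "
from h import *
plan(.465,-.2205,.038,87)"
```

```text
time_s: 22.2
eef_pos: [0.4677, -0.2193, 0.1127]
eef_rot: [-0.002, 0.026, 1.0, 0.002]
wrist_force: [0.2, 0.2, -0.2]
opening: 0.505
grasp_force: 61.9
scene [185. 142.] [ 0.4931 -0.3923] 177.5 L 0.203 ends [ 0.58  -0.4    0.016] [ 0.411 -0.394  0.014] tilt -0.5
scene [220. 143.] [ 0.4646 -0.215 ] 177.9 L 0.193 ends [ 0.548 -0.22   0.089] [ 0.388 -0.215  0.093] tilt 1.3
top [413. 163.] [ 0.5481 -0.4006] 176.3 L 0.108 ends [ 0.581 -0.404  0.014] [ 0.507 -0.399  0.049] tilt 25.4
top [350. 167.] [ 0.536  -0.2157] 151.9 L 0.079 ends [ 0.55  -0.224  0.089] [ 0.509 -0.205  0.094] tilt 6.0
top [353. 218.] [ 0.4022 -0.2211] 153.8 L 0.064 ends [ 0.418 -0.228  0.095] [ 0.39  -0.215  0.093] tilt -3.6
cm [-7.87 19.56  3.15] deg [0.  0.  7.8] | cur [ 0.4693 -0.2208  0.1154] t 22.3
cm [0.43 0.01 7.74] deg [0.  0.  0.1] | cur [ 0.4693 -0.2208  0.1154] t 22.3
```

View pics/s9.png

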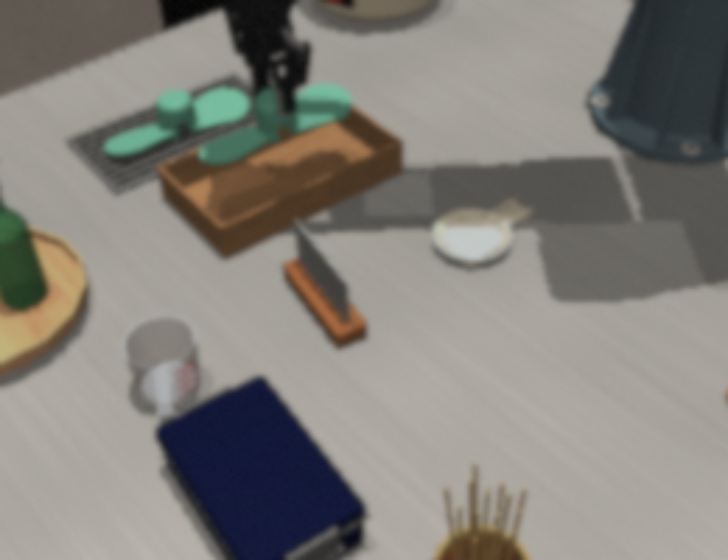

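It is level and centred over the carton. I'll lower and release with a partial opening.

```bash
python3 -m handwheel '[[[-0.3,0.3,0,5,0,0,0],[-0.3,0.3,0,6.5,0,0,0],[-0.3,0.3,0,7.2,0,0,0],[-0.3,0.3,0,7.5,0,0,0],[-0.3,0.3,0,7.5,0,0,0]]]'
```

```text
time_s: 22.92
eef_pos: [0.4659, -0.2213, 0.0407]
eef_rot: [0.001, 0.026, 1.0, -0.0]
wrist_force: [0.1, 0.3, -1.0]
opening: 0.508
grasp_force: 61.9
```

```bash
python3 -m handwheel '[[[-0.3,0,0,0.3,0,0,0],[-0.3,0,0,0.4,0,0,0],[-0.3,0,0,0.4,0,0,0],[0.3,0,0,0.4,0,0,0],[0.5,0,0,0.4,0,0,0],[0.5,0,0,0.2,0,0,0],[0.5,0,0,-5,0,0,0],[0.5,0,0,-11,0,0,0],[0.5,0,0,-16,0,0,0],[0.5,0,0,-16,0,0,0]]]'; python3 -m handwheel '[[[1,0,30,0,0,0,0],[1,0,30,0,0,0,0],[1,0,30,0,0,0,0],[1,0,30,0,0,0,0],[1,0,30,0,0,0,0],[1,0,30,0,0,0,0]]]'; python3 look.py pics/s10.png
python3 - <<'E'
from h import *
c=camera("top");cv2.imwrite("pics/t10.png",cv2.resize(c["frame"],(800,600)))
E
```

```text
time_s: 24.18
eef_pos: [0.4677, -0.2226, 0.2047]
eef_rot: [0.004, 0.026, 1.0, -0.003]
wrist_force: [0.3, 0.4, -0.1]
opening: 0.75
grasp_force: 0.0
time_s: 24.92
eef_pos: [0.4798, 0.0819, 0.1985]
eef_rot: [-0.001, 0.024, 1.0, 0.0]
wrist_force: [-0.2, -0.0, 0.2]
opening: 1.0
grasp_force: 0.0
scene [185. 142.] [ 0.4935 -0.3923] 177.7 L 0.207 ends [ 0.58  -0.399  0.017] [ 0.409 -0.395  0.014] tilt -0.9
scene [221. 161.] [ 0.464  -0.2167] 178.9 L 0.194 ends [ 0.546 -0.221  0.018] [ 0.386 -0.218  0.017] tilt -0.5
top [411. 181.] [ 0.4993 -0.3955] 175.2 L 0.194 ends [ 0.581 -0.404  0.014] [ 0.421 -0.39   0.015] tilt 0.3
top [347. 194.] [ 0.4656 -0.2205] 176.9 L 0.189 ends [ 0.545 -0.225  0.016] [ 0.389 -0.217  0.015] tilt -0.2
cm [ -8.33 -10.43  11.46] deg [-0.  -0.1  7.8] | cur [0.4803 0.079  0.1987] t 25.025
```

View pics/t10.png

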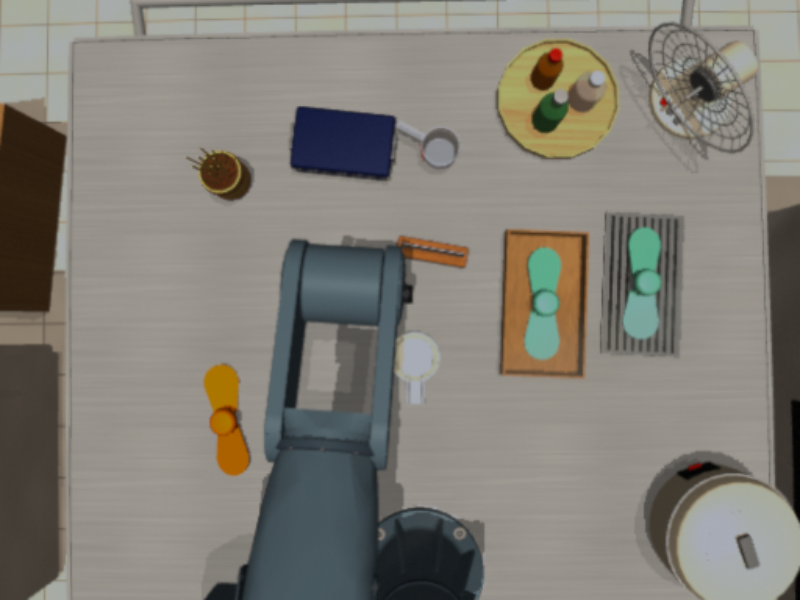

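Both rotors lie flat, one in the carton at (545,303) and one on the mat at (645,283). The bystanders haven't moved and the robot touches nothing.

```bash
python3 -c "
from bench import ctrl
print(ctrl.hand_in())"
```

```text
the job is handed in; nothing more can be done
None
```

The job is handed in at about 25 s: the rotor that hung level (about 2°) lies flat on the grey mat, the lopsided one (about 20°) lies in the bottom of the carton, and in the last picture the bystanders stood where they began.

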